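# Lay out engine parts in their inspection nests

### The arm

A 6-joint arm with a two-finger parallel gripper is mounted at the origin on a cart in front of the work surface, level with it; the furniture and walls round the work are solid. World frame = base frame: x ahead of the robot, y to its left, z up, the work surface at z = 0. Lengths are in mm, angles in degrees, forces in N, time in s.
With the tool pointing down it reaches from about 350 to 850 mm from the base axis. Payload 8.1 kg.
Tool frame: the origin (TCP) lies at the very end of the fingers, on their centre line; the grasp point (between the pads) lies 19 mm behind it; z points along the fingers, y is the line along which they close (so a half turn about z gives the same grasp; the last joint's range is limited). The gripper opens to 85 mm and grips with 20 to 120 N. Pads are 22 mm wide; open, the fingers measure 114 mm over their backs; the gripper's body (76 mm by 85 mm) begins 54 mm behind the grasp point. The pads swing forward as they close: fully open they stand 13 mm farther back than shut.
Start: joints at [72.456, 7.471, 85.268, -0, 87.261, -4.893], TCP at [131.384, 585.443, 231.292] pointing down, gripper open.
Joint ranges: [-169.43, 169.43], [-51.17, 129.36], [1.28, 143.12], [-76.62, 256.62], [0, 156.53], [-152.29, 152.29]. Speed limits (degrees/s): [136.94, 136.94, 159.86, 180, 180, 180].

### API

Orientations are given as [roll, pitch, yaw] about the fixed x, y, z axes, in that order (R = Rz(yaw) Ry(pitch) Rx(roll)).
In Python, from bench import status, viewer, job gives the robot as it stands.
- The arm moves only by the tool arm_command, never from a script. Its argument "targets" is a list that holds one entry, the list of rows, each a list of 7 numbers: the shift along the world's x, y, z in m, then the turn, a rotation vector about the world's x, y, z in rad, then the opening, from -1 (shut) to 1 (fully open). In form: [[[dx, dy, dz, rx, ry, rz, gripper], ...]]. A call has 1 to 10 rows; each row shifts and turns the commanded pose from where the row before left it; what a row does not reach is not made up. A row lasts 1/8 s, in which the tool goes at most 62.5 mm and 10.7 degrees, less where a joint would pass 70% of its speed; a pose out of reach is approached as far as the arm can. A call with a gripper value outside its range is refused whole. The fingers move at their own pace and stop on an object; "force" is the grip in N (left out, the last holds). Time passes only in rows, so rows that do not move let the fingers close. It gives the time, the measured TCP pose, the force, the opening and the grip force at its end, in the units of the state.
- status.sense(): the state, without advancing time (a new reading comes with each control period).
- viewer.snapshot(name): name is "scene" or "top" or "wrist"; returns the picture (384x512x3 uint8, red, green, blue); there is no depth.
- viewer.camera_model(name): a dict with "vertical_fov" (degrees; the focal length in pixels is half the picture's height over the tangent of half this angle, whatever the lens; pixels are square), "cx", "cy" (the principal point, pixels), "xyz" and "attitude" of the camera in the world. Camera axes: x right, y down, z forward; pixel columns grow to the right and rows downward; lengths in mm; the calibration is good to about 2 mm. A picture is of the moment at which its call begins: read the wrist's pose just before it. camera_model takes no time and is no camera call; for the wrist camera it gives the pose at the moment of the call.
- job.hand_in(): hands the job in; it is judged then, once.
The state is a dict: "time": time; "joint_pos": joint angles; "qd": joint speeds; "joint_efforts": joint torques, N m; "tool_pos": TCP position; "tcp_rot": TCP orientation; "ft_force": force on the tool from outside, world axes, zero at the start; "wrist_torque": the same for the moment, N m; "finger_gap": finger opening in mm; "grip_force": force on a finger pad.
Only numpy, scipy, OpenCV 4.12 (cv2) and the standard library are available. Lean on these libraries where they do the work, as an engineer would, in place of code of your own. Each camera call takes 0.05 s, during which the arm holds its last target. There are 200 camera calls.

### The job

Lay out the stripped engine parts for inspection: put the piston, the ball bearing, the valve spring and the spark plug each into the black nest plate whose recess matches it in shape and size, sitting flat on the recess floor, the piston and spring upright and the plug lying along its slot. Leave the grease pot and the brass union where they stand.

Things in the scene. Friction and masses are not known exactly. Their poses are not given: they have to be found in the camera images.
- piston: used grey engine piston standing upright on its skirt, 64 mm in diameter, 51 mm tall, about 0.26 kg; to be gripped across the crown. Origin at its underside; the barrel's axis stands at +2 mm along the piston's own x axis from the origin; z up.
- bearing: steel ball bearing lying flat, a ring 47 mm in outer diameter, 14 mm tall, about 0.11 kg. Origin: centre of its underside; z up.
- spring: grey coil spring (valve spring) standing on end, 24 mm in diameter, 40 mm tall, rigid to the grip, about 0.045 kg. Origin: centre of its underside; z up.
- spark_plug_axis (a point): a spark plug lying on its side, 70 mm long, hexagon collar 20 mm wide and 18 mm tall near the middle (from -3 to +8 mm along y), white insulator to -y, thread to +y, about 0.05 kg. This point lies on the plug's axis at the middle of its length, 9 mm above what it lies on; y runs along the plug, x level across it. Can be gripped across x at this point.
- nest_piston: fixed square black plate, 96x96 mm, 9 mm thick, tiny screw heads in its corners; centred recess 5 mm deep, cork-coloured floor 4 mm above the bench. Origin: centre of its underside, on the bench; z up. This one has the largest round recess, 78 mm in diameter, for the piston.
- nest_bearing: fixed square black plate, 96x96 mm, 9 mm thick, tiny screw heads in its corners; centred recess 5 mm deep, cork-coloured floor 4 mm above the bench. Origin: centre of its underside, on the bench; z up. This one has the middle-sized round recess, 61 mm in diameter, for the ball bearing.
- nest_spring: fixed square black plate, 96x96 mm, 9 mm thick, tiny screw heads in its corners; centred recess 5 mm deep, cork-coloured floor 4 mm above the bench. Origin: centre of its underside, on the bench; z up. This one has the smallest round recess, 38 mm in diameter, for the valve spring.
- nest_plug: fixed square black plate, 96x96 mm, 9 mm thick, tiny screw heads in its corners; centred recess 5 mm deep, cork-coloured floor 4 mm above the bench. Origin: centre of its underside, on the bench; z up. This one has an oblong recess, 84 mm long along the plate's own y axis and 34 mm wide along x, for the spark plug, which may lie in it either way round.
- grease_pot: bystander: small yellow pot with a red cap, 40 mm in diameter, 38 mm tall, standing loose among the parts. Origin: centre of its underside.
- brass_union: bystander: brass hexagonal union nut with a dark olive on top, 30 mm wide, 28 mm tall, standing loose among the parts. Origin: centre of its underside.

How it is judged:
By the outcome, as a careful person would: the job done as asked, in the order asked, and still so for the second after the job is handed in, with the robot touching nothing.
It also fails if it takes over 112 s, if anything falls off the work surface, if the arm or the gripper's body presses on something with over 40 N, if the wrist force passes 120 N, or if a joint passes its speed limit or range.

## Working session

There is one attempt and no reset: what is moved stays moved. The work goes in short steps, Python scripts to look and compute and a tool call to move; the robot and the scene stay as the last step left them, time stands still between calls to the robot, and variables do not carry over. Pictures are saved under pics/ and viewed, at most 14 in all, crops included, and the job is handed in when it is done.

Besides the shell and the picture viewer there is one more tool, called after "Emit:" as a command line: name --argument value ..., lists and objects as JSON in quotes. arm_command: Moves the arm, as the interface text tells. Its arguments: {"type":"object","properties":{"targets":{"type":"array"},"force":{"type":"number"}},"required":["targets"]}

```bash
ls; mkdir -p pics; python3 - <<'E'
from bench import status, viewer
import cv2
print(status.sense())
for n in ["scene","top","wrist"]:
    print(n,viewer.camera_model(n))
    cv2.imwrite(f"pics/{n}0.png",cv2.cvtColor(viewer.snapshot(n),cv2.COLOR_RGB2BGR))
t=cv2.imread("pics/top0.png");cv2.imwrite("pics/top0b.png",cv2.resize(t,(800,600),interpolation=cv2.INTER_CUBIC))
E
```

```text
pics
{'time': 0.0, 'joint_pos': array([ 7.24573877e+01,  7.51720132e+00,  8.53306963e+01, -6.48255920e-04,
        8.72617323e+01, -4.89172058e+00]), 'qd': array([-4.39844021e-02, -5.90488189e-05, -5.38546344e-02, -8.47006807e-02,
        1.87289235e-02,  3.11464441e-02]), 'joint_efforts': array([ 2.48702614e-03, -5.69377434e+01, -5.00566506e+01, -4.65847836e-05,
        1.46564492e-02,  4.85863211e-06]), 'tool_pos': array([131.20370446, 584.90017307, 230.20903721]), 'tcp_rot': array([-1.79890714e+02, -8.70336923e-03,  1.67349132e+02]), 'ft_force': array([-0.29212992, -0.6514402 ,  1.4280961 ]), 'wrist_torque': array([-0.05626499,  0.0218477 , -0.01314914]), 'grip_force': 0.0, 'finger_gap': 85.3863018322079}
scene {'vertical_fov': 53.92759331250661, 'cx': 257.9124309018489, 'cy': 189.73461871683097, 'xyz': array([   7.66964899, -569.5981314 ,  680.27402275]), 'attitude': array([-129.07985644,    0.5827919 ,  -43.54896087])}
top {'vertical_fov': 49.92702632869962, 'cx': 268.5798214153601, 'cy': 189.11576065609864, 'xyz': array([ 383.58788821,    7.83347731, 1017.99691368]), 'attitude': array([-172.01623144,   -0.32689389,  -89.86905131])}
wrist {'vertical_fov': 64.83291064089221, 'cx': 246.85343414921638, 'cy': 192.84019182811377, 'xyz': array([ 52.25693104, 603.00654536, 373.89965483]), 'attitude': array([1.61497109e+02, 9.45000216e-02, 7.73770177e+01])}
```

View pics/top0b.png

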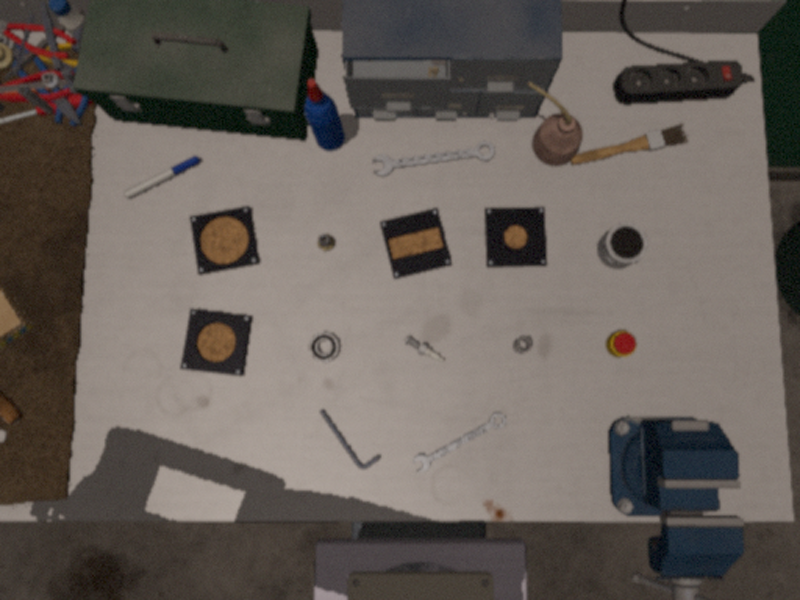

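View pics/scene0.png

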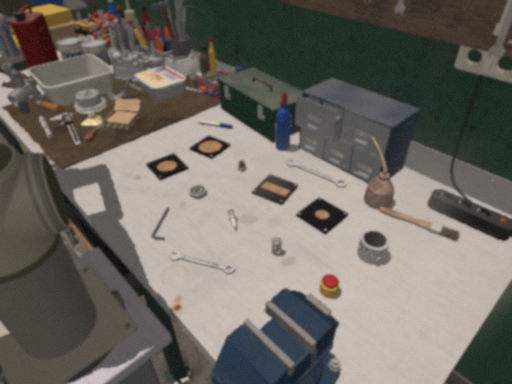

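```bash
cat > h.py <<'E'
import numpy as np, cv2
from scipy.spatial.transform import Rotation as R
from bench import status, viewer
def shot(n,save=None):
    m=viewer.camera_model(n); im=cv2.cvtColor(viewer.snapshot(n),cv2.COLOR_RGB2BGR)
    if save: cv2.imwrite(f"pics/{save}.png",im)
    return im,m
def toworld(m,uv,z):
    f=192/np.tan(np.radians(m["vertical_fov"]/2))
    uv=np.atleast_2d(np.asarray(uv,float))
    d=np.c_[(uv[:,0]-m["cx"])/f,(uv[:,1]-m["cy"])/f,np.ones(len(uv))]
    d=R.from_euler("xyz",m["attitude"],degrees=True).apply(d)
    return m["xyz"]+d*((z-m["xyz"][2])/d[:,2])[:,None]
def topix(m,p):
    f=192/np.tan(np.radians(m["vertical_fov"]/2))
    c=R.from_euler("xyz",m["attitude"],degrees=True).inv().apply(np.atleast_2d(p)-m["xyz"])
    return np.c_[c[:,0]/c[:,2]*f+m["cx"],c[:,1]/c[:,2]*f+m["cy"]]
def blobs(mask,amin):
    n,l,s,c=cv2.connectedComponentsWithStats(mask.astype(np.uint8))
    return [(s[i],c[i],l==i) for i in range(1,n) if s[i,4]>=amin]
def pts(mask):
    c,_=cv2.findContours(mask.astype(np.uint8),cv2.RETR_EXTERNAL,cv2.CHAIN_APPROX_NONE)
    return max(c,key=cv2.contourArea)[:,0,:]
def cork(im):
    h=cv2.cvtColor(im,cv2.COLOR_BGR2HSV); return (h[...,0]>5)&(h[...,0]<25)&(h[...,1]>90)&(h[...,2]>70)
E
python3 - <<'E'
from h import *
im,m=shot("top","t1")
for s,c,k in blobs(cork(im),60):
    if 100<c[1]<250 and 90<c[0]<380:
        w=toworld(m,pts(k),4)[:,:2].astype(np.float32); r=cv2.minAreaRect(w)
        print("cork",c.round(1),s[2:],"W",toworld(m,c,4)[0].round(1),"rect",np.round(r[0],1),np.round(r[1],1),round(r[2],1))
# black plates
g=im.max(2)
for s,c,k in blobs(g<60,400):
    if 100<c[1]<250 and 90<c[0]<380:
        w=toworld(m,pts(k),9)[:,:2].astype(np.float32); r=cv2.minAreaRect(w)
        print("black",c.round(1),"rect",np.round(r[0],1),np.round(r[1],1),round(r[2],1))
for n,u,z in [("piston",(626,241),51),("bearing",(325,346),14),("plug",(427,347),9),("spring",(523,344),40),("brass",(326,241),28),("pot",(622,342),38)]:
    print(n,toworld(m,np.array(u)*.64,z)[0].round(0))
E
```

```text
cork [143.3 153.3] [ 31  31 742] W [615.5 317.    4. ] rect [616.4 317.7] [77.2 75.1] 2.3
cork [329.6 151.2] [ 15  15 173] W [ 622.7 -151.     4. ] rect [ 623.2 -152. ] [35.3 36.3] 89.1
cork [265.6 155.3] [ 35  20 452] W [611.7  10.    4. ] rect [611.8  10.1] [34.8 84.2] 13.5
cork [138.2 218.7] [ 25  26 496] W [451.6 322.2   4. ] rect [451.6 322.3] [59.9 59.7] 71.9
black [143.8 153.1] rect [614.8 314.7] [92.9 95.6] 11.1
black [329.7 151.4] rect [ 622.3 -150.1] [92.3 92.9] 0.2
black [265.9 155.3] rect [610.7   9.4] [92.7 92.4] 14.5
black [138.6 218.4] rect [452.4 319.6] [95.7 91. ] 83.1
piston [ 605. -314.   51.]
bearing [445. 149.  14.]
plug [444.  -9.   9.]
spring [ 447. -154.   40.]
brass [608. 150.  28.]
pot [ 450. -306.   38.]
```

View pics/wrist0.png

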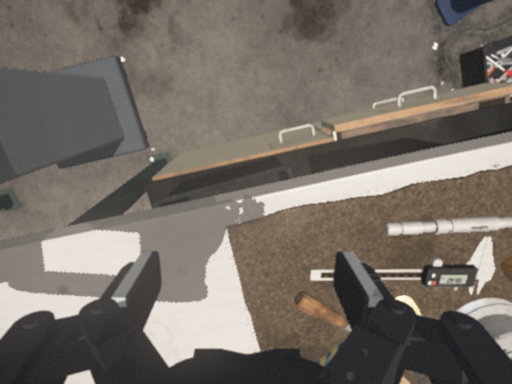

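Emit:
arm_command --targets '[[[0.04,-0.0356,0,0,0,0.0276,1],[0.04,-0.0356,0,0,0,0.0276,1],[0.04,-0.0356,0,0,0,0.0276,1],[0.04,-0.0356,0,0,0,0.0276,1],[0.04,-0.0356,0,0,0,0.0276,1],[0.04,-0.0356,0,0,0,0.0276,1],[0.04,-0.0356,0,0,0,0.0276,1],[0.04,-0.0356,0,0,0,0.0276,1]]]'

```text
time: 1.2
tool_pos: [452.4, 299.3, 231.3]
tcp_rot: [180.0, 0.0, -179.9]
ft_force: [0.2, 0.0, 0.5]
finger_gap: 85.3
grip_force: 0.0
```

Emit:
arm_command --targets '[[[0.011,-0.044,0,0,0,0,1],[0.011,-0.044,0,0,0,0,1],[0.011,-0.044,0,0,0,0,1],[0.011,-0.044,0,0,0,0,1],[0.011,-0.044,0,0,0,0,1],[0.011,-0.044,0,0,0,0,1],[0.011,-0.044,0,0,0,0,1]]]'

```text
time: 2.08
tool_pos: [528.4, -8.8, 231.2]
tcp_rot: [180.0, -0.0, 180.0]
ft_force: [0.3, -0.8, 0.3]
finger_gap: 85.3
grip_force: 0.0
```

Emit:
arm_command --targets '[[[0.011,-0.044,0,0,0,0,1],[0.011,-0.044,0,0,0,0,1],[0.011,-0.044,0,0,0,0,1],[0.011,-0.044,0,0,0,0,1],[0.011,-0.044,0,0,0,0,1],[0.011,-0.044,0,0,0,0,1],[0.011,-0.044,0,0,0,0,1],[0,0,0,0,0,0,1],[0,0,0,0,0,0,1]]]'

```text
time: 3.2
tool_pos: [605.2, -315.1, 230.7]
tcp_rot: [179.9, -0.0, 180.0]
ft_force: [0.0, 0.5, -0.2]
finger_gap: 85.4
grip_force: 0.0
```

```bash
python3 - <<'E'
from h import *
im,m=shot("wrist","w1"); s=status.sense(); print(s["time"],s["tool_pos"],s["tcp_rot"],s["joint_pos"].round(0)); print(m)
print(topix(m,[[605,-314,51]]))
E
```

```text
3.25 [ 605.2927765  -314.55143345  231.01775574] [ 1.79960790e+02 -2.51716877e-02 -1.79976001e+02] [ -32.   20.   70.    0.   89. -122.]
{'vertical_fov': 64.83291064089221, 'cx': 246.85343414921638, 'cy': 192.84019182811377, 'xyz': array([ 524.24627933, -315.22415508,  374.2941608 ]), 'attitude': array([ 1.61534883e+02, -4.92944053e-02,  9.00058237e+01])}
[[247.7069015 169.3603028]]
```

View pics/w1.png

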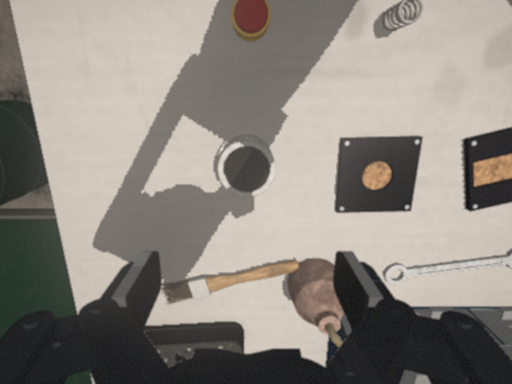

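Emit:
arm_command --targets '[[[0,0,-0.04,0,0,0,1],[0,0,-0.04,0,0,0,1],[0,0,-0.04,0,0,0,1],[0,0,-0.03,0,0,0,1],[0,0,-0.03,0,0,0,1],[0,0,-0.02,0,0,0,1],[0,0,-0.019,0,0,0,1],[0,0,0,0,0,0,1]]]'

```text
time: 4.25
tool_pos: [604.4, -314.4, 10.6]
tcp_rot: [179.9, -0.1, -180.0]
ft_force: [-0.7, 0.4, 0.2]
finger_gap: 85.4
grip_force: 0.0
```

Emit:
arm_command --targets '[[[0,0,0,0,0,0,-1],[0,0,0,0,0,0,-1],[0,0,0,0,0,0,-1],[0,0,0,0,0,0,-1],[0,0,0,0,0,0,-1],[0,0,0,0,0,0,-1]]]' --force 40

```text
time: 5.0
tool_pos: [606.5, -316.1, 14.1]
tcp_rot: [-179.9, 0.1, 180.0]
ft_force: [-0.3, 0.6, 5.7]
finger_gap: 63.0
grip_force: 44.9
```

Emit:
arm_command --targets '[[[0,0,0.015,0,0,0,-1],[0,0,0.03,0,0,0,-1],[0,0,0.04,0,0,0,-1],[0,0,0.04,0,0,0,-1],[0.002,0.03,0.02,0,0,0,-1],[0.002,0.045,0,0,0,0,-1],[0.002,0.045,0,0,0,0,-1],[0.002,0.045,0,0,0,0,-1],[0.002,0.045,0,0,0,0,-1],[0,0.045,0,0,0,0,-1]]]'

```text
time: 6.25
tool_pos: [615.1, -58.9, 157.9]
tcp_rot: [-180.0, 0.0, 180.0]
ft_force: [0.9, 0.8, -1.1]
finger_gap: 63.1
grip_force: 44.6
```

Emit:
arm_command --targets '[[[0,0.045,0,0,0,0,-1],[0,0.045,0,0,0,0,-1],[0,0.045,0,0,0,0,-1],[0,0.045,0,0,0,0,-1],[0,0.045,0,0,0,0,-1],[0,0.045,0,0,0,0,-1],[0,0.045,0,0,0,0,-1],[0,0.042,0,0,0,0,-1],[0,0.02,0,0,0,0,-1],[0,0,0,0,0,0,-1]]]'

```text
time: 7.5
tool_pos: [615.0, 317.6, 157.3]
tcp_rot: [-180.0, -0.0, -179.9]
ft_force: [0.2, -0.4, -3.2]
finger_gap: 62.8
grip_force: 44.6
```

```bash
python3 - <<'E'
from h import *
im,m=shot("wrist","w2"); s=status.sense(); print(s["time"],s["tool_pos"],s["tcp_rot"],s["finger_gap"]); 
for s,c,k in blobs(cork(im),200): print(c.round(1),s,toworld(m,c,4).round(1))
print(topix(m,[[615.5,316.5,4]]))
E
```

```text
7.55 [615.25557552 316.42912868 157.31418926] [-1.79958701e+02 -1.40224011e-02 -1.79958587e+02] 63.37549242694968
[251.1  12.3] [ 217    0   69   31 1571] [[468.9 320.9   4. ]]
[249.1 164.3] [ 209  140   75   53 2519] [[603.  319.9   4. ]]
[[245.77475879 176.25929062]]
```

View pics/w2.png

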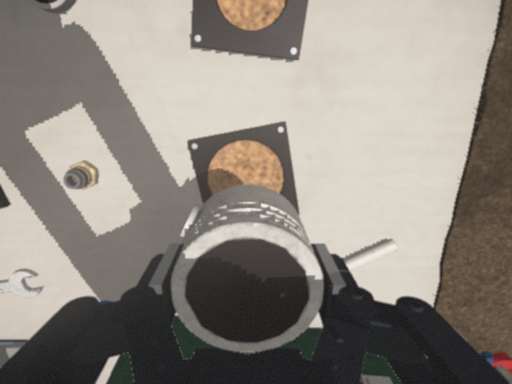

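```bash
python3 - <<'E'
from h import *
im=cv2.imread("pics/w2.png"); m=viewer.camera_model("wrist")
k=cork(im); ys,xs=np.where(k[135:200,195:300]); ys+=135; xs+=195
top=[xs[ys==ys.min()].mean(),ys.min()-.5]
print("top edge",toworld(m,[top],4).round(1),"L/R",toworld(m,[[xs.min()-.5,168],[xs.max()+.5,168]],4).round(1))
print("crown c",toworld(m,[[248,285]],196.5), "crown lr",toworld(m,[[172,285],[324,285]],196.5)[:,1])
print("crown tb",toworld(m,[[248,222],[248,352]],196.5))
E
```

```text
top edge [[578.6 316.8   4. ]] L/R [[607.2 277.6   4. ]
 [607.1 353.2   4. ]]
crown c [[608.53386386 316.87779641 196.5       ]] crown lr [286.07380853 347.66659071]
crown tb [[580.71782894 316.81038378 196.5       ]
 [643.27929315 316.96200253 196.5       ]]
```

Emit:
arm_command --targets '[[[0.003,0,-0.04,0,0,0,-1],[0,0,-0.04,0,0,0,-1],[0,0,-0.03,0,0,0,-1],[0,0,-0.015,0,0,0,-1],[0,0,-0.01,0,0,0,-1],[0,0,-0.005,0,0,0,-1],[0,0,0,0,0,0,-1]]]'

```text
time: 8.43
tool_pos: [619.4, 316.9, 18.7]
tcp_rot: [180.0, 0.1, 180.0]
ft_force: [-0.0, -0.2, -1.4]
finger_gap: 63.0
grip_force: 44.4
```

```bash
python3 - <<'E'
from h import *
im,m=shot("wrist","w3"); s=status.sense(); print(s["tool_pos"],s["ft_force"],s["finger_gap"]); 
E
```

```text
[619.30449629 317.00249144  18.66748265] [-0.95135332 -0.04760678 -2.72010442] 62.88727464642402
```

View pics/w3.png

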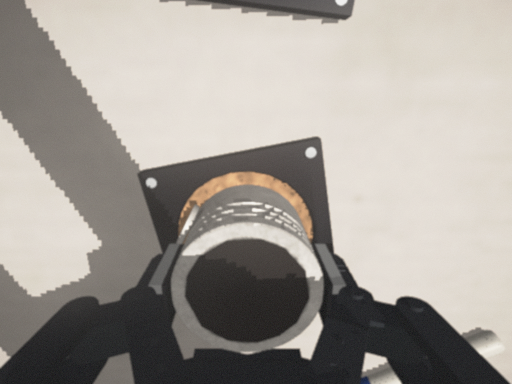

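Emit:
arm_command --targets '[[[0,0,-0.0015,0,0,0,-1],[0,0,0,0,0,0,-1],[0,0,0,0,0,0,1],[0,0,0,0,0,0,1],[0,0,0,0,0,0,1],[0,0,0,0,0,0,1],[0,0,0.03,0,0,0,1],[0,0,0.04,0,0,0,1],[0,0,0.04,0,0,0,1],[0,0,0.04,0,0,0,1]]]'

```text
time: 9.72
tool_pos: [618.2, 316.6, 167.0]
tcp_rot: [-180.0, -0.0, -180.0]
ft_force: [0.2, -0.2, -0.7]
finger_gap: 85.7
grip_force: 0.0
```

Emit:
arm_command --targets '[[[-0.02,-0.02,0.04,0,0,0,1],[-0.04,-0.04,0,0,0,0,1],[-0.04,-0.04,0,0,0,0,1],[-0.04,-0.04,0,0,0,0,1],[-0.034,-0.028,0,0,0,0,1],[0,0,0,0,0,0,1]]]'

```text
time: 10.48
tool_pos: [442.5, 147.2, 205.5]
tcp_rot: [-180.0, -0.0, 179.9]
ft_force: [0.2, 0.2, 0.6]
finger_gap: 85.3
grip_force: 0.0
```

```bash
python3 - <<'E'
from h import *
im,m=shot("wrist","w4"); s=status.sense(); print(s["time"],s["tool_pos"],s["tcp_rot"],s["finger_gap"])
print(topix(m,[[445,149,14],[617,317,55]]))
t,mt=shot("top"); print(topix(mt,[[617,317,55]])); a=np.hstack([im,cv2.resize(t[100:250,90:240],(384,384),interpolation=cv2.INTER_CUBIC)]); cv2.imwrite("pics/c4.png",cv2.resize(a,(800,343)))
E
```

```text
10.525 [443.99359759 148.11802745 206.09798886] [1.79979271e+02 7.31006452e-02 1.79934015e+02] 85.67012604650591
[[248.52370949 169.05288598]
 [389.77101141 317.9680252 ]]
[[136.97618895 147.91438905]]
```

View pics/c4.png

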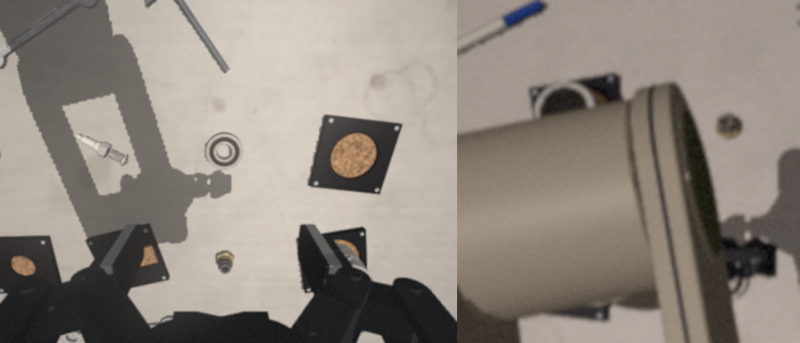

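```bash
python3 - <<'E'
from h import *
im=cv2.imread("pics/w4.png"); m=viewer.camera_model("wrist")
for s,c,k in blobs(cork(im),200):
    w=toworld(m,pts(k),4)[:,:2].astype(np.float32); r=cv2.minAreaRect(w); print(c.round(1),toworld(m,c,4)[0].round(1),np.round(r[0],1),np.round(r[1],1))
g=cv2.cvtColor(im,cv2.COLOR_BGR2GRAY)
k=(g<110); k[:140]=0;k[200:]=0;k[:,:222]=0;k[:,275:]=0
for s,c,kk in blobs(k,50): print("b",s,c,toworld(m,[s[0]+s[2]/2,s[1]+s[3]/2],14).round(1))
E
```

```text
[395.9 173.7] [456.1 324.9   4. ] [456.7 325. ] [60.1 59.8]
[166.3 286.9] [613.6  40.2   4. ] [612.7  36.4] [31.6 27.2]
[ 25.3 297.4] [ 630.4 -153.6    4. ] [ 630.8 -153.6] [36.1 34.2]
b [235 154  33  32 330] [250.86969697 169.31515152] [[449.  154.1  14. ]]
```

Emit:
arm_command --targets '[[[0,0,-0.04,0,0,0,1],[0,0,-0.04,0,0,0,1],[0,0,-0.04,0,0,0,1],[0,0,-0.03,0,0,0,1],[0,0,-0.025,0,0,0,1],[0,0,-0.017,0,0,0,1],[0,0,-0.01,0,0,0,1],[0,0,0,0,0,0,1]]]'

```text
time: 11.58
tool_pos: [444.3, 148.8, 3.5]
tcp_rot: [-180.0, -0.0, -180.0]
ft_force: [0.2, -0.1, 0.0]
finger_gap: 85.4
grip_force: 0.0
```

Emit:
arm_command --targets '[[[0,0,0,0,0,0,-1],[0,0,0,0,0,0,-1],[0,0,0,0,0,0,-1],[0,0,0,0,0,0,-1],[0,0,0,0,0,0,-1],[0,0,0,0,0,0,-1],[0,0,0,0,0,0,-1]]]' --force 40

```text
time: 12.45
tool_pos: [445.3, 148.7, 5.1]
tcp_rot: [180.0, 0.1, -180.0]
ft_force: [-1.7, -1.4, 6.9]
finger_gap: 44.0
grip_force: 39.8
```

Emit:
arm_command --targets '[[[0,0,0.01,0,0,0,-1],[0,0,0.02,0,0,0,-1],[0,0,0.03,0,0,0,-1],[0,0,0.04,0,0,0,-1],[0,0,0,0,0,0,-1],[0,0,0,0,0,0,-1]]]'

```text
time: 13.2
tool_pos: [444.2, 148.6, 103.7]
tcp_rot: [180.0, 0.0, 180.0]
ft_force: [-0.5, -0.1, -1.8]
finger_gap: 44.1
grip_force: 41.0
```

```bash
python3 - <<'E'
from h import *
im,m=shot("wrist","w5"); s=status.sense(); print(s["time"],s["tool_pos"],s["finger_gap"],s["grip_force"])
b,_=shot("scene"); cv2.imwrite("pics/c5.png",cv2.resize(np.hstack([im[200:384,100:400],cv2.resize(b[120:220,150:313],(300,184),interpolation=cv2.INTER_CUBIC)]),(800,245)))
E
```

```text
13.25 [443.63471741 148.49429685 102.91634294] 43.928468865136175 40.95958042773418
```

View pics/c5.png

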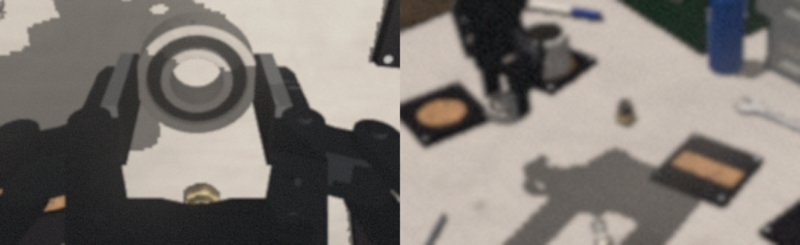

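```bash
python3 - <<'E'
from h import *
m=viewer.camera_model("wrist"); t=np.linspace(0,6.28,90)
for r in (23.5,15,10):
  for z in (113,99):
    p=topix(m,np.c_[444+r*np.cos(t),148.6+r*np.sin(t),0*t+z]); print(r,z,p.min(0).round(),p.max(0).round())
im=cv2.imread("pics/w5.png")[195:315,185:315]; cv2.imwrite("pics/c5b.png",cv2.resize(im,None,fx=4.5,fy=4.5,interpolation=cv2.INTER_CUBIC))
E
```

```text
23.5 113 [200. 220.] [294. 302.]
23.5 99 [204. 209.] [290. 286.]
15 113 [217. 236.] [277. 288.]
15 99 [220. 224.] [275. 273.]
10 113 [227. 245.] [267. 280.]
10 99 [229. 233.] [266. 265.]
```

View pics/c5b.png

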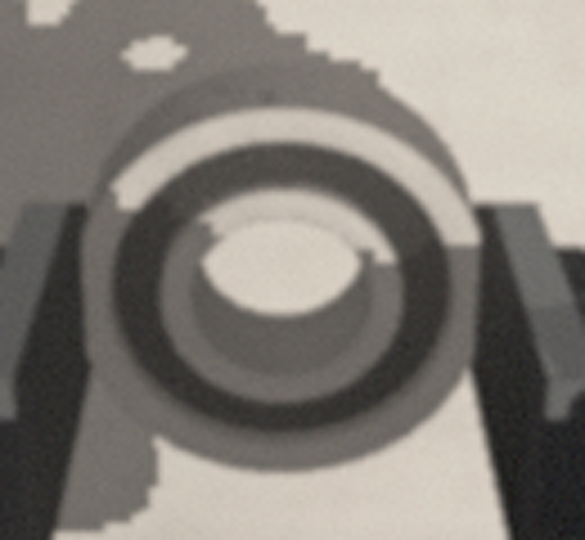

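Emit:
arm_command --targets '[[[0.0025,0.04,0,0,0,0,-1],[0.0025,0.04,0,0,0,0,-1],[0.0025,0.04,0,0,0,0,-1],[0,0.04,0,0,0,0,-1],[0,0.012,0,0,0,0,-1],[0,0,0,0,0,0,-1],[0,0,0,0,0,0,-1]]]'

```text
time: 14.18
tool_pos: [451.6, 319.4, 103.1]
tcp_rot: [-179.9, -0.1, 180.0]
ft_force: [-0.2, -0.2, -1.8]
finger_gap: 44.2
grip_force: 41.1
```

```bash
python3 - <<'E'
from h import *
im,m=shot("wrist","w6"); s=status.sense(); print(s["time"],s["tool_pos"],s["finger_gap"],s["grip_force"])
for s,c,k in blobs(cork(im),200):
  for row in range(s[1],s[1]+s[3],8):
    x=np.where(k[row])[0]; w=toworld(m,[[x.min()-.5,row],[x.max()+.5,row]],4); print(row,w[0,0].round(1),w[:,1].round(1),w[:,1].mean().round(1))
  print(s,"top",toworld(m,[[c[0],s[1]-.5]],4).round(1))
E
```

```text
14.225 [451.81577543 319.36737201 103.35453218] 44.17444139767529 41.0583844150824
161 424.3 [314.1 327.2] 320.6
169 431.0 [300.8 341.2] 321.0
177 437.9 [294.8 346.4] 320.6
185 444.8 [292.1 350. ] 321.1
193 451.9 [291.9 351.1] 321.5
201 459.1 [292.5 351.4] 321.9
209 466.4 [293.1 348.3] 320.7
[ 214  161   71   56 2929] top [[423.9 321.9   4. ]]
319 582.5 [308.1 323.8] 315.9
327 592.3 [289.1 342.7] 315.9
335 602.2 [280.7 351. ] 315.9
343 612.4 [278.3 354.4] 316.3
[206 319  77  30 476] top [[581.9 315.9   4. ]]
```

Emit:
arm_command --targets '[[[0.0025,0.0005,-0.03,0,0,0,-1],[0,0,-0.03,0,0,0,-1],[0,0,-0.02,0,0,0,-1],[0,0,-0.008,0,0,0,-1],[0,0,-0.004,0,0,0,-1],[0,0,-0.003,0,0,0,-1],[0,0,0,0,0,0,-1]]]'

```text
time: 15.1
tool_pos: [454.8, 321.4, 9.4]
tcp_rot: [180.0, 0.0, -180.0]
ft_force: [-0.4, 0.7, -0.5]
finger_gap: 43.9
grip_force: 41.1
```

```bash
python3 - <<'E'
from h import *
im,m=shot("wrist","w7"); s=status.sense(); print(s["time"],s["tool_pos"],s["ft_force"],s["finger_gap"])
cv2.imwrite("pics/c7.png",cv2.resize(im[150:330,150:350],None,fx=3,fy=3,interpolation=cv2.INTER_CUBIC))
E
```

```text
15.15 [454.79744005 321.44745247   9.42575848] [ 0.13717265  0.21258637 -0.59911718] 44.17808815739151
```

View pics/c7.png

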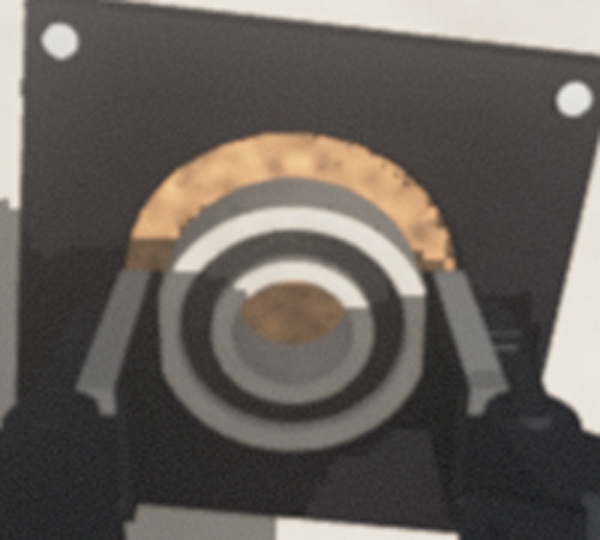

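Emit:
arm_command --targets '[[[0,0,-0.0008,0,0,0,-1],[0,0,0,0,0,0,-1],[0,0,0,0,0,0,1],[0,0,0,0,0,0,1],[0,0,0,0,0,0,1],[0,0,0,0,0,0,1],[0,0,0.04,0,0,0,1],[0,0,0.05,0,0,0,1],[0,0,0.05,0,0,0,1],[0,-0.025,0.052,0,0,0,1]]]'

```text
time: 16.4
tool_pos: [454.0, 296.7, 201.5]
tcp_rot: [180.0, -0.0, -179.9]
ft_force: [0.9, -0.1, 1.2]
finger_gap: 85.6
grip_force: 0.0
```

Emit:
arm_command --targets '[[[-0.0074,-0.05,0,0,0,0,1],[0,-0.05,0,0,0,0,1],[0,-0.05,0,0,0,0,1],[0,-0.05,0,0,0,0,1],[0,-0.05,0,0,0,0,1],[0,-0.05,0,0,0,0,1],[0,-0.05,0,0,0,0,1],[0,-0.05,0,0,0,0,1],[0,-0.05,0,0,0,0,1],[0,0,0,0,0,0,1]]]'

```text
time: 17.65
tool_pos: [446.5, -156.9, 200.0]
tcp_rot: [-180.0, -0.0, 179.7]
ft_force: [-0.7, 0.5, -0.3]
finger_gap: 85.6
grip_force: 0.0
```

Emit:
arm_command --targets '[[[0,0,0,0,0,0,1]]]'

```text
time: 17.77
tool_pos: [446.8, -153.7, 199.8]
tcp_rot: [180.0, -0.0, 179.9]
ft_force: [0.3, -0.9, -0.3]
finger_gap: 85.3
grip_force: 0.0
```

```bash
python3 - <<'E'
from h import *
im,m=shot("wrist","w8"); s=status.sense(); print(s["time"],s["tool_pos"],s["tcp_rot"])
print(topix(m,[[447,-154,40],[447,-154,0]]))
for s,c,k in blobs(cork(im),200):
    w=toworld(m,pts(k),4)[:,:2].astype(np.float32); r=cv2.minAreaRect(w); print(c.round(1),toworld(m,c,4)[0].round(1),np.round(r,1) if 0 else r)
t,mt=shot("top","t8")
cv2.imwrite("pics/c8.png",cv2.resize(np.hstack([im,cv2.resize(t[110:260,100:270],(435,384))]),(800,324)))
E
```

```text
17.825 [ 446.92675003 -153.19708833  199.85099013] [ 1.79968590e+02 -1.22067491e-02 -1.79990186e+02]
[[246.49049582 174.26583078]
 [246.51099146 165.35458479]]
[112.  167.6] [ 448.6 -308.8    4. ] ((451.0884704589844, -314.5120544433594), (41.78764343261719, 43.81553649902344), 33.999916076660156)
[393.8 283.7] [605.7  39.7   4. ] ((607.8545532226562, 38.38700866699219), (32.97705078125, 27.356374740600586), 14.959786415100098)
[248.4 296.7] [ 625.9 -151.6    4. ] ((626.033203125, -151.78114318847656), (34.915931701660156, 36.167076110839844), 50.60953903198242)
```

View pics/c8.png

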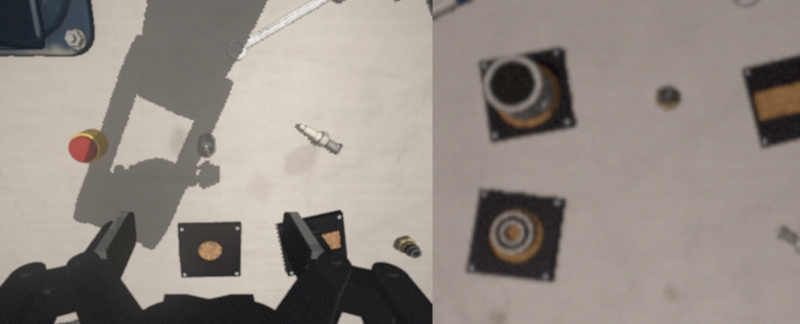

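Emit:
arm_command --targets '[[[0,-0.001,-0.04,0,0,0,1],[0,0,-0.04,0,0,0,1],[0,0,-0.04,0,0,0,1],[0,0,-0.03,0,0,0,1],[0,0,-0.02,0,0,0,1],[0,0,-0.016,0,0,0,1],[0,0,0,0,0,0,1]]]'

```text
time: 18.75
tool_pos: [446.2, -153.8, 12.9]
tcp_rot: [179.9, -0.1, -179.9]
ft_force: [-0.4, -1.1, -0.3]
finger_gap: 85.4
grip_force: 0.0
```

Emit:
arm_command --targets '[[[0,0,0,0,0,0,-1],[0,0,0,0,0,0,-1],[0,0,0,0,0,0,-1],[0,0,0,0,0,0,-1],[0,0,0,0,0,0,-1],[0,0,0,0,0,0,-1],[0,0,0,0,0,0,-1],[0,0,0,0,0,0,-1]]]' --force 30

```text
time: 19.75
tool_pos: [447.4, -155.1, 14.7]
tcp_rot: [-180.0, 0.0, 180.0]
ft_force: [-1.8, -0.2, 5.7]
finger_gap: 23.2
grip_force: 29.3
```

Emit:
arm_command --targets '[[[0,0,0.01,0,0,0,-1],[0,0,0.03,0,0,0,-1],[0,0,0.04,0,0,0,-1],[0,0,0.02,0,0,0,-1],[0.04,0,0,0,0,0,-1],[0.04,0,0,0,0,0,-1],[0.04,0,0,0,0,0,-1],[0.04,0,0,0,0,0,-1],[0.01,0,0,0,0,0,-1],[0,0,0,0,0,0,-1]]]'

```text
time: 21.0
tool_pos: [616.7, -154.7, 113.7]
tcp_rot: [180.0, -0.1, -180.0]
ft_force: [0.1, 0.4, -0.5]
finger_gap: 23.1
grip_force: 29.5
```

```bash
python3 - <<'E'
from h import *
im,m=shot("wrist","w9"); s=status.sense(); print(s["time"],s["tool_pos"],s["tcp_rot"],s["finger_gap"],s["grip_force"])
for s,c,k in blobs(cork(im),200):
  for row in range(s[1],s[1]+s[3],5):
    x=np.where(k[row])[0]; w=toworld(m,[[x.min()-.5,row],[x.max()+.5,row]],4); print(row,w[0,0].round(1),w[:,1].round(1),w[:,1].mean().round(1))
  print(s,"top",toworld(m,[[c[0],s[1]-.5]],4).round(1))
t=status.sense()["tool_pos"]
print("spring expected px", topix(m,[[t[0],t[1],t[2]+26],[t[0],t[1],t[2]-14]]))
cv2.imwrite("pics/c9.png",cv2.resize(im[120:340,130:360],None,fx=2.5,fy=2.5,interpolation=cv2.INTER_CUBIC))
E
```

```text
21.05 [ 616.19490772 -154.80247683  113.75038168] [ 1.79988097e+02 -6.68198398e-02 -1.79994981e+02] 23.376841096479342 29.488053023815155
157 588.2 [42.1 47.2] 44.7
162 592.5 [25.3 48.3] 36.8
167 596.9 [ 8.2 49.4] 28.8
172 601.3 [-9.9 51.4] 20.7
177 605.8 [-27.4  51.6] 12.1
182 610.4 [-32.8  52.8] 10.0
187 614.9 [-32.1  53.9] 10.9
192 619.6 [-30.6  54.2] 11.8
197 624.2 [-29.9  39.4] 4.7
202 629.0 [-28.3  20.8] -3.7
207 633.7 [-27.6   1.2] -13.2
212 638.6 [-25.9 -19.6] -22.8
[ 387  157   99   57 3509] top [[587.8   6.3   4. ]]
178 606.8 [-155.9 -146.3] -151.1
183 611.4 [-164.7 -138.4] -151.5
188 616.0 [-167.3 -134.8] -151.1
193 620.6 [-166.5 -132.9] -149.7
198 625.3 [-169.2 -132.8] -151.0
203 630.0 [-169.3 -133.6] -151.5
208 634.8 [-166.7 -136.2] -151.4
213 639.6 [-161.4 -140.6] -151.0
[ 231  178   41   39 1253] top [[ 606.4 -151.1    4. ]]
330 771.1 [-337.1 -334. ] -335.6
335 777.7 [-377.1 -341.5] -359.3
340 784.3 [-379.6 -350.1] -364.9
345 790.9 [-377.9 -358.8] -368.4
350 797.7 [-376.2 -367.7] -371.9
[ 34 330  41  23 478] top [[ 770.5 -359.6    4. ]]
spring expected px [[246.72370014 278.79066754]
 [246.74295919 238.26891199]]
```

View pics/c9.png

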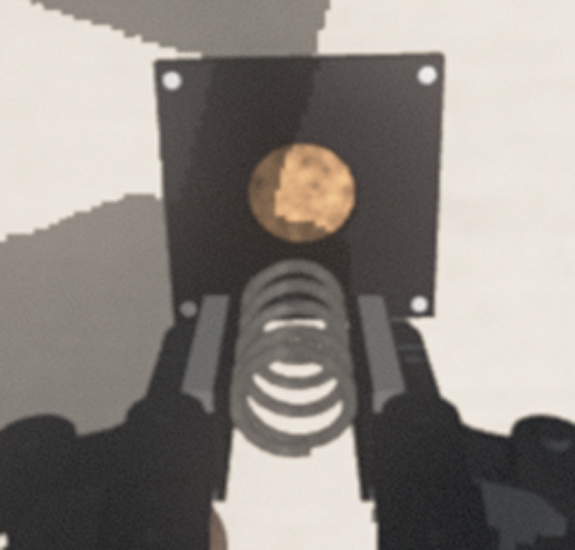

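Emit:
arm_command --targets '[[[0.0075,0.0035,-0.02,0,0,0,-1],[0,0,-0.03,0,0,0,-1],[0,0,-0.025,0,0,0,-1],[0,0,-0.01,0,0,0,-1],[0,0,-0.006,0,0,0,-1],[0,0,-0.003,0,0,0,-1],[0,0,0,0,0,0,-1]]]'

```text
time: 21.92
tool_pos: [625.0, -151.5, 20.7]
tcp_rot: [-180.0, 0.1, 180.0]
ft_force: [0.5, 0.1, -0.8]
finger_gap: 23.2
grip_force: 29.5
```

```bash
python3 - <<'E'
from h import *
im,m=shot("wrist","w10"); s=status.sense(); print(s["time"],s["tool_pos"],s["ft_force"],s["finger_gap"])
x,y,z=s["tool_pos"]
k=cork(im); k[:,:200]=0;k[:,300:]=0;k[:150]=0;k[320:]=0
ys,xs=np.where(k); print(xs.min(),xs.max(),ys.min(),ys.max())
t=np.linspace(0,6.28,90)
for n,r,zz in (("recess",19,4),("springbottom",12,4.7)):
    p=topix(m,np.c_[x+r*np.cos(t),y+r*np.sin(t),0*t+zz]); print(n,p.min(0).round(),p.max(0).round())
for r in range(ys.min(),ys.max()+1,4):
    q=xs[ys==r]; print(r,q.min(),q.max(),len(q))
E
```

```text
21.975 [ 625.09862224 -151.57125914   20.87735459] [0.4296502  0.32742688 0.03588008] 22.981161705578433
215 278 208 250
recess [214. 207.] [279. 265.]
springbottom [226. 219.] [267. 256.]
208 244 246 2
212 232 263 32
216 224 268 45
220 220 273 54
224 219 276 43
228 217 277 31
232 215 278 26
236 215 278 23Traceback (most recent call last):
  File "<stdin>", line 10, in <module>
    return umr_minimum(a, axis, None, out, keepdims, initial, where)
ValueError: zero-size array to reduction operation minimum which has no identity
```

Emit:
arm_command --targets '[[[0,0,-0.0016,0,0,0,-1],[0,0,0,0,0,0,-1],[0,0,0,0,0,0,1],[0,0,0,0,0,0,1],[0,0,0,0,0,0,1],[0,0,0,0,0,0,1],[0,0,0.04,0,0,0,1],[0,0,0.05,0,0,0,1],[0,0,0.05,0,0,0,1],[-0.0205,0.022,0.03,0,0,0,1]]]'

```text
time: 23.22
tool_pos: [605.6, -130.6, 192.1]
tcp_rot: [-179.9, 0.3, 179.9]
ft_force: [0.0, -0.2, -0.3]
finger_gap: 85.3
grip_force: 0.0
```

Emit:
arm_command --targets '[[[-0.04,0.03,0,0,0,0,1],[-0.04,0.03,0,0,0,0,1],[-0.04,0.03,0,0,0,0,1],[-0.04,0.03,0,0,0,0,1],[0,0,0,0,0,0,1],[0,0,0,0,0,0,1]]]'

```text
time: 23.98
tool_pos: [444.5, -9.5, 188.9]
tcp_rot: [-180.0, 0.1, -180.0]
ft_force: [0.7, 0.9, 1.1]
finger_gap: 85.3
grip_force: 0.0
```

```bash
python3 - <<'E'
from h import *
im,m=shot("wrist","w11"); s=status.sense(); print(s["time"],s["tool_pos"],s["tcp_rot"])
print(topix(m,[[444,-9,9]]))
for s,c,k in blobs(cork(im),200):
    w=toworld(m,pts(k),4)[:,:2].astype(np.float32); print(c.round(1),toworld(m,c,4)[0].round(1),cv2.minAreaRect(w))
cv2.imwrite("pics/c11.png",cv2.resize(im[90:340,150:440],None,fx=2.4,fy=2.4,interpolation=cv2.INTER_CUBIC))
E
```

```text
24.025 [444.79371208  -9.75538668 188.92888999] [-1.79977879e+02  7.64240377e-02  1.79993787e+02]
[[247.38180826 168.57108171]]
[485.6 292.6] [609.2 298.2   4. ] ((612.495849609375, 299.7712707519531), (32.97665786743164, 75.30351257324219), 74.39269256591797)
[261.9 296. ] [614.8  10.1   4. ] ((615.1237182617188, 9.637218475341797), (32.5478401184082, 84.22980499267578), 13.894688606262207)
```

View pics/c11.png

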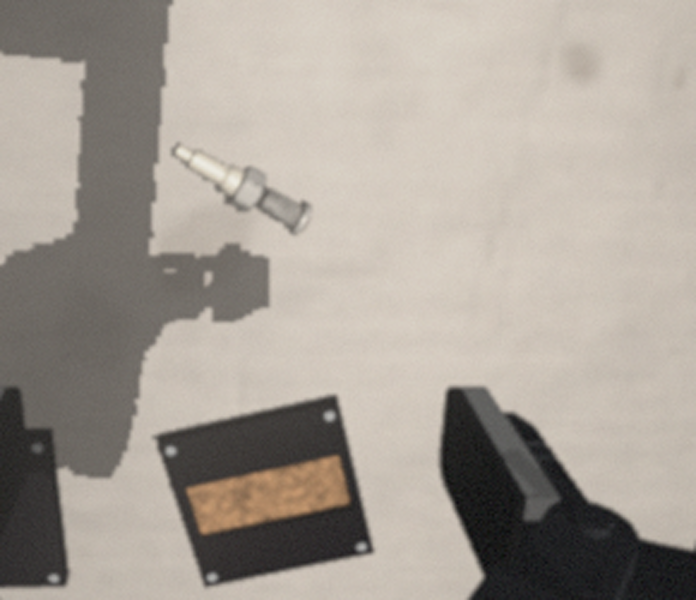

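```bash
python3 - <<'E'
from h import *
m=viewer.camera_model("wrist"); f=lambda u:(150+u[0]/2.4,90+u[1]/2.4)
a,b,c=toworld(m,[f((174,149)),f((304,219)),f((245,188))],9); d=b-a
print(a,b,"mid",(a+b)/2,"collar",c,"len",np.hypot(*d[:2]),"y-axis yaw",np.degrees(np.arctan2(-d[0],d[1])))
E
```

```text
[425.93747884 -36.14263172   9.        ] [458.70292214  23.37094896   9.        ] mid [442.32020049  -6.38584138   9.        ] collar [443.93820061  -4.10139822   9.        ] len 67.93703378705754 y-axis yaw -28.835160507354505
```

Emit:
arm_command --targets '[[[-0.001,0.0024,0,0,0,-0.1728,1],[0,0,0,0,0,-0.1728,1],[0,0,0,0,0,-0.1728,1],[0,0,0,0,0,-0.1728,1],[0,0,0,0,0,-0.1728,1],[0,0,0,0,0,-0.1728,1],[0,0,0,0,0,-0.1728,1],[0,0,0,0,0,-0.1728,1],[0,0,0,0,0,-0.1728,1],[0,0,0,0,0,-0.1728,1]]]'

```text
time: 25.28
tool_pos: [443.9, -7.8, 188.4]
tcp_rot: [-180.0, 0.0, 80.6]
ft_force: [0.1, -0.7, -0.8]
finger_gap: 85.4
grip_force: 0.0
```

Emit:
arm_command --targets '[[[0,0,0,0,0,-0.1728,1],[0,0,0,0,0,-0.1728,1],[0,0,0,0,0,0,1],[0,0,0,0,0,0,1]]]'

```text
time: 25.78
tool_pos: [443.4, -7.3, 188.4]
tcp_rot: [-180.0, 0.0, 61.4]
ft_force: [-0.4, 0.4, 0.3]
finger_gap: 85.5
grip_force: 0.0
```

```bash
python3 - <<'E'
from h import *
im,m=shot("wrist","w12"); s=status.sense(); print(s["time"],s["tool_pos"],s["tcp_rot"],s["joint_pos"].round())
u=topix(m,[[443,-7,9]])[0]; print(u)
x0,y0=int(u[0])-60,int(u[1])-60; g=cv2.GaussianBlur(cv2.cvtColor(im,cv2.COLOR_BGR2GRAY),(3,3),0)[y0:y0+120,x0:x0+120].astype(float)
bg=cv2.medianBlur(g.astype(np.uint8),51).astype(float)
k=cv2.morphologyEx((abs(g-bg)>14).astype(np.uint8),cv2.MORPH_CLOSE,np.ones((5,5)))
for st,c,kk in blobs(k,60):
    p=pts(kk)+[x0,y0]; w=toworld(m,p,9)[:,:2].astype(np.float32); print(st,(c+[x0,y0]).round(1),cv2.minAreaRect(w))
E
```

```text
25.825 [443.25788375  -7.22067777 188.34146938] [-1.79988071e+02  4.72102696e-03  6.13522559e+01] [ -8. -16. 112.  -0.  84.  21.]
[245.83989535 170.13985134]
[  35   27   63   76 1346] [247.8 174. ] ((430.3914794921875, -9.544815063476562), (79.00099182128906, 66.92317199707031), 7.0843505859375)
[ 98  61  22  16 106] [292.2 178.8] ((484.9603271484375, -39.47522735595703), (27.422637939453125, 9.869930267333984), 9.100773811340332)
[ 69 105  51  15 255] [280.7 222.3] ((446.2655029296875, -80.63890838623047), (12.847969055175781, 59.27011489868164), 73.47156524658203)
```

Emit:
arm_command --targets '[[[0,0,-0.04,0,0,0,1],[0,0,-0.04,0,0,0,1],[0,0,-0.04,0,0,0,1],[0,0,-0.03,0,0,0,1],[0,0,-0.02,0,0,0,1],[0,0,-0.0129,0,0,0,1],[0,0,0,0,0,0,1]]]'

```text
time: 26.7
tool_pos: [442.4, -6.9, 4.8]
tcp_rot: [-179.9, 0.0, 61.2]
ft_force: [-0.7, 0.9, 0.5]
finger_gap: 85.5
grip_force: 0.0
```

Emit:
arm_command --targets '[[[0,0,0,0,0,0,-1],[0,0,0,0,0,0,-1],[0,0,0,0,0,0,-1],[0,0,0,0,0,0,-1],[0,0,0,0,0,0,-1],[0,0,0,0,0,0,-1],[0,0,0,0,0,0,-1],[0,0,0,0,0,0,-1],[0,0,0,0,0,0,-1]]]' --force 40

```text
time: 27.82
tool_pos: [443.4, -7.0, 6.1]
tcp_rot: [180.0, -0.0, 61.2]
ft_force: [-1.4, 0.7, 5.4]
finger_gap: 17.3
grip_force: 38.9
```

```bash
python3 - <<'E'
from h import *
im,m=shot("wrist","w13"); s=status.sense(); print(s["tool_pos"],s["tcp_rot"],s["finger_gap"],s["grip_force"],s["ft_force"])
print(topix(m,[[443,-7,9]]))
E
```

```text
[443.44168265  -7.00919336   6.07425554] [ 1.79959465e+02 -1.59613305e-02  6.11949499e+01] 16.62213447722998 38.93985911272466 [-2.08137655 -0.00580841  5.66604254]
[[245.09098675 255.78041253]]
```

Emit:
arm_command --targets '[[[0,0,0.01,0,0,0,-1],[0,0,0.02,0,0,0,-1],[0,0,0.03,0,0,0,-1],[0,0,0.03,0,0,0,-1],[0.034,0.0034,0,0,0,0.1494,-1],[0.034,0.0034,0,0,0,0.1494,-1],[0.034,0.0034,0,0,0,0.1494,-1],[0.034,0.0034,0,0,0,0.1494,-1],[0.034,0.0034,0,0,0,0.1494,-1],[0,0,0,0,0,0,-1]]]'

```text
time: 29.12
tool_pos: [614.5, 10.2, 95.5]
tcp_rot: [180.0, 0.0, 104.1]
ft_force: [0.5, 0.4, 0.7]
finger_gap: 16.8
grip_force: 39.3
```

Emit:
arm_command --targets '[[[0,0,0,0,0,0,-1]]]'

```text
time: 29.25
tool_pos: [612.3, 10.0, 95.3]
tcp_rot: [-179.9, -0.0, 103.9]
ft_force: [-0.7, 0.0, -1.0]
finger_gap: 17.0
grip_force: 39.3
```

```bash
python3 - <<'E'
from h import *
im,m=shot("wrist","w14"); s=status.sense(); print(s["time"],s["tool_pos"],s["tcp_rot"],s["finger_gap"],s["grip_force"])
for st,c,k in blobs(cork(im),200):
    w=toworld(m,pts(k),4)[:,:2].astype(np.float32); print(st,c.round(1),cv2.minAreaRect(w))
x,y,z=s["tool_pos"]; a=np.radians(14)
print("ideal plug ends px",topix(m,[[x-35*np.sin(a)*q,y+35*np.cos(a)*q,z+3.5] for q in(-1,0,1)]))
cv2.imwrite("pics/c14.png",cv2.resize(im[110:340,110:390],None,fx=2.5,fy=2.5,interpolation=cv2.INTER_CUBIC))
E
```

```text
29.3 [612.09527862  10.03514398  95.35869646] [-1.79942803e+02 -1.46072061e-02  1.03914504e+02] 16.739516458785115 39.31405666284263
[ 225  148   43   89 2062] [244.3 174.8] ((612.0101318359375, 11.787010192871094), (33.405818939208984, 76.02668762207031), 13.979958534240723)
ideal plug ends px [[245.54568778 310.3900555 ]
 [245.38119449 255.30558835]
 [245.19195053 191.93277654]]
```

View pics/c14.png

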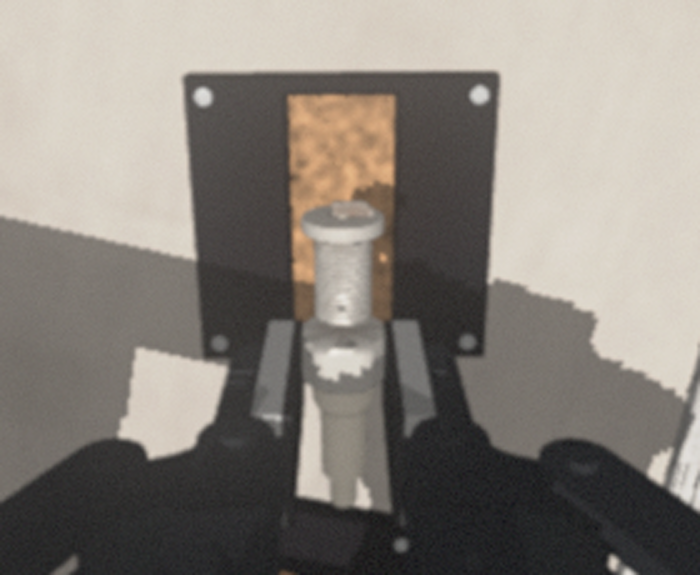

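Emit:
arm_command --targets '[[[0,0,-0.03,0,0,0,-1],[0,0,-0.03,0,0,0,-1],[0,0,-0.015,0,0,0,-1],[0,0,-0.006,0,0,0,-1],[0,0,-0.003,0,0,0,-1],[0,0,-0.0018,0,0,0,-1],[0,0,0,0,0,0,-1],[0,0,0,0,0,0,-1]]]'

```text
time: 30.3
tool_pos: [613.4, 10.0, 10.3]
tcp_rot: [180.0, 0.0, 104.0]
ft_force: [0.7, 0.2, 1.3]
finger_gap: 16.6
grip_force: 39.4
```

Emit:
arm_command --targets '[[[0,0,0,0,0,0,1],[0,0,0,0,0,0,1],[0,0,0,0,0,0,1],[0,0,0,0,0,0,1],[0,0,0.03,0,0,0,1],[0,0,0.05,0,0,0,1],[0,0,0.05,0,0,0,1],[0,0,0.05,0,0,0,1],[0,0,0,0,0,0,1]]]'

```text
time: 31.42
tool_pos: [616.3, 9.9, 196.1]
tcp_rot: [179.4, 0.2, 104.0]
ft_force: [1.1, 0.0, 0.2]
finger_gap: 85.5
grip_force: 0.0
```

```bash
python3 - <<'E'
from h import *
im,m=shot("wrist","w15"); s=status.sense(); print(s["time"],s["tool_pos"],s["finger_gap"])
k=cork(im)
for st,c,kk in blobs(k,150):
    w=toworld(m,pts(kk),4)[:,:2].astype(np.float32); print(st,c.round(1),cv2.minAreaRect(w))
E
```

```text
31.475 [614.71596075   9.93944518 192.78410462] 85.65190387865923
[ 226  130   31   72 1307] [240.8 166.6] ((612.677734375, 8.565773010253906), (33.57795715332031, 83.1113052368164), 14.57783031463623)
```

```bash
python3 - <<'E'
from h import *
im=cv2.imread("pics/w15.png"); m=viewer.camera_model("wrist")
poly=topix(m,cv2.boxPoints(((613,9,),(88,88),14.3)).tolist() and np.c_[cv2.boxPoints(((613,9),(80,90),14.3)),[9]*4]).astype(np.int32)
M=np.zeros(im.shape[:2],np.uint8); cv2.fillPoly(M,[poly],1)
g=im.max(2); h=cv2.cvtColor(im,cv2.COLOR_BGR2HSV)
k=(M>0)&(h[...,1]<75)&(g>75)
k=cv2.morphologyEx(k.astype(np.uint8),cv2.MORPH_CLOSE,np.ones((3,3)))
for st,c,kk in blobs(k,15): print(st,c.round(1),cv2.minAreaRect(toworld(m,pts(kk),13)[:,:2].astype(np.float32)))
t,mt=shot("top","t15")
tc=cork(t)
for st,c,kk in blobs(tc,15):
    if 100<c[1]<250 and 90<c[0]<380: print("top cork",st,toworld(mt,c,4)[0].round(1))
print("spring exp px",topix(mt,[[625,-151,4],[625,-151,44]]).round(1))
u=topix(mt,[[625,-151,4]])[0].astype(int); print(t[u[1]-12:u[1]+13:2,u[0]-12:u[0]+13:2].max(2)); print(tc[u[1]-12:u[1]+13,u[0]-12:u[0]+13].astype(int))
E
```

```text
[ 205  127   76   74 2727] [244.  156.6] ((611.0081787109375, 14.174213409423828), (79.99222564697266, 81.7519760131836), 14.524316787719727)
[234 135  19  64 723] [242.5 164. ] ((611.6842651367188, 11.387920379638672), (19.752201080322266, 70.87650299072266), 13.24550724029541)
[275 199   4   8  26] [276.7 202.7] ((658.5322875976562, -19.20172882080078), (3.4322054386138916, 8.522772789001465), 15.903190612792969)
[234 202  23   1  23] [245. 202.] ((623.4888916015625, -27.168500900268555), (25.06797981262207, 1.4781951904296875e-05), 13.89976692199707)
top cork [322 145   6  13  45] [ 621.3 -138.1    4. ]
top cork [130 146  28  23 122] [592.4 309.4   4. ]
top cork [249 149  19  17 157] [604.3  32.4   4. ]
top cork [280 151   4   8  18] [612.8 -30.    4. ]
top cork [126 208  25  24 144] [440.  313.1   4. ]
top cork [134 215   6   6  31] [455.  325.9   4. ]
spring exp px [[329.6 150.3]
 [332.1 146.5]]
[[147 121  32  26  32   8   9  19  23   1   9  16  16]
 [147 118  35  27  22  20  15  10  14  20  11  21  17]
 [144 119  31  30  27  29  28  42  42  15  23  20  14]
 [145 111  33  28  36
[... 1155 characters left out ...]
0 0 0 0 0]
 [0 0 0 0 0 1 1 1 1 0 0 0 0 0 0 0 0 0 0 0 0 0 0 0 0]
 [0 0 0 0 0 1 1 1 1 0 0 0 0 0 0 0 0 0 0 0 0 0 0 0 0]
 [0 0 0 0 0 1 1 1 1 0 0 0 0 0 0 0 0 0 0 0 0 0 0 0 0]
 [0 0 0 0 0 0 1 1 1 1 0 0 0 0 0 0 0 0 0 0 0 0 0 0 0]
 [0 0 0 0 0 0 1 1 1 1 0 0 0 0 0 0 1 1 0 0 0 0 0 0 0]
 [0 0 0 0 0 0 1 1 1 1 1 0 0 0 0 0 1 1 0 0 0 0 0 0 0]
 [0 0 0 0 0 0 0 1 1 1 1 0 0 0 1 1 0 0 0 0 0 0 0 0 0]
 [0 0 0 0 0 0 0 0 1 1 1 0 0 0 0 0 0 0 0 0 0 0 0 0 0]
 [0 0 0 0 0 0 0 0 0 0 0 0 0 0 0 0 0 0 0 0 0 0 0 0 0]
 [0 0 0 0 0 0 0 0 0 0 0 0 0 0 0 0 0 0 0 0 0 0 0 0 0]
 [0 0 0 0 0 0 0 0 0 0 0 0 0 0 0 0 0 0 0 0 0 0 0 0 0]
 [0 0 0 0 0 0 0 0 0 0 0 0 0 0 0 0 0 0 0 0 0 0 0 0 0]
 [0 0 0 0 0 0 0 0 0 0 0 0 0 0 0 0 0 0 0 0 0 0 0 0 0]]
```

```bash
python3 -c "
from bench import job; print(job.hand_in())"
```

```text
the job is handed in; nothing more can be done
None
```

The piston, bearing, spring and plug were placed in their matching nests, in that order, and the job was handed in at about 31.5 s. The camera checks after release agreed with this. The grease pot and brass union were not touched. The hand-in returned no verdict.

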